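# Pull the counter's battery and put it on charge

## Task

The card counter's battery pack is flat: pull it straight up out of the bay against its spring detent and stand it upright on the large paper sheet. Let go, take it again by its other two sides (the rack leaves no room for the first grip), and put it in the free pocket of the charging rack, fully down on the contact plate. Keep the pack upright all the while, and leave the other packs in their pockets and the card stacks, tape dispenser and pen cup where they are.

Things in the scene. Friction and masses are not known exactly. Their poses are not given: they have to be found in the camera images.
- pack: The battery pack that sits in the card counter: an upright black block 36 x 28 x 110 mm (its own x, y, z), origin at the centre of its underside, z up. A groove 12 mm high and 4 mm deep runs across both y faces, 18 to 30 mm above the underside. 0.15 to 0.3 kg, plain flat sides to grip above the groove.
- counter: Card counter, fixed; origin on the bench under the middle of its battery bay. Bay: grey block 64 x 64 mm, 55 mm high, with an upright pocket 38 x 30 mm. Cheeks 28 (x) x 11 mm, 125 mm high like the pack's top, stand 2 mm off the pack's y faces: here only its x faces can be gripped. The machine's body (110 mm high) begins at y = +62 mm, its hopper (210 mm high) at +124 mm.
- bay (a point): Centre of the floor of the bay's pocket, 15 mm above the bench and 40 mm below the pocket's mouth; the pack's origin is here at the start, its x along the counter's x, and it sticks out 70 mm. The -x and +x sides above the block are open.
- detent (a joint): The spring detent of the bay: a roller that reaches 3 mm into the pack's groove from the bay's -y wall. 0 = fully out (engaged, or pocket empty), grows to about 0.003 m as the roller is pushed back by the pack's side. No release: a firm straight pull up, about 10 to 20 N, overcomes it.
- sheet: Large manila paper sheet fixed flat on the bench between counter and rack, 150 x 150 mm, 2 mm thick, origin at the centre of its underside. Nothing stands on it.
- rack: Charging rack, fixed: white block 76 x 184 mm (x, y), 42 mm high, origin at the centre of its underside; three upright pockets in a row at y = -48, 0, +48 mm, end walls 120 mm high with inner faces at y = +-80 mm. Packs stand 12 mm apart with their own x along the rack's y, so here a pack can only be held by its y faces (fingers closing along the rack's x).
- free_pocket (a point): Middle of the top of the brass contact plate in the one free pocket, 14 mm above the bench; axes along the rack's. The pocket is 31 mm (rack x) by 39 mm (rack y), chamfered 3 mm; its mouth is 28 mm above this point. Which of the three pockets is free varies.
- pack_b: A pack of the same kind already standing in a rack pocket, underside 12 mm above the bench; origin at the centre of its underside.
- pack_c: Another pack of the same kind already standing in a rack pocket; origin as pack_b.
- cards_a: Stack of cards, 58 x 82 x 30 mm (x, y, z), loose on the bench; origin at the centre of its underside.
- cards_b: Stack of cards, 58 x 82 x 36 mm (x, y, z), loose on the bench; origin at the centre of its underside.
- cards_c: Stack of cards, 58 x 82 x 24 mm (x, y, z), loose on the bench; origin at the centre of its underside.
- tape: Tape dispenser 120 x 50 mm, 80 mm high, loose at the back; origin at the centre of its underside.
- pens: Steel pen cup, 72 mm wide, pens reaching 155 mm, loose at the back; origin at the centre of its underside.
Not all that is in view belongs to the job. Leave any blue or red look-alike of the pack alone.

How it is judged:
On the way, in this order (a step that is already met when the one before it is completed fails the run):
1. the pack is pulled up out of the bay's pocket, its underside higher than the bay block (z of pack in the frame of counter above 0.058 m and angle between pack's own z axis and vertical below 0.3 rad), for 0.1 s.
2. the pack stands upright and still on the paper sheet, let go by the fingers (x of pack in the frame of sheet between -0.075 and 0.075 m and y of pack in the frame of sheet between -0.075 and 0.075 m and height (world z) of pack below 0.007 m and angle between pack's own z axis and vertical below 0.1 rad and linear speed of pack below 0.03 m/s and contact force between the fingers and pack below 0.05 N), for 0.2 s.
At the end, for the whole second after the job is handed in: Pack at rest in the free pocket: underside within 4 mm of the contact plate, 6 mm of the pocket centre, upright within 0.08 rad, its x along the rack's y (either way) within 0.15 rad; pack_b, pack_c within 12 mm and cards, tape, pens within 30 mm of their starts (horizontal distance between pack and free_pocket below 0.006 m and z of pack in the frame of free_pocket between -0.004 and 0.004 m and angle between pack's own z axis and vertical below 0.08 rad and angle between the x axis of pack and the y axis of rack, either way round below 0.15 rad and linear speed of pack below 0.02 m/s and distance of each of pack_b, pack_c from where it was at the start of the episode below 0.012 m and distance of each of cards_a, cards_b, cards_c, tape, pens from where it was at the start of the episode below 0.03 m); the robot touches nothing.
It fails at once if the pack is tipped more than 0.5 rad from upright (angle between pack's own z axis and vertical above 0.5 rad).
It fails at once if another pack is moved more than 12 mm (distance of any of pack_b, pack_c from where it was at the start of the episode above 0.012 m).
It fails at once if a card stack, the tape dispenser or the pen cup is pushed more than 30 mm (distance of any of cards_a, cards_b, cards_c, tape, pens from where it was at the start of the episode above 0.03 m).
It also fails if it takes over 58 s, if anything falls off the work surface, if the arm or the gripper's body presses on something with over 40 N, if the wrist force passes 120 N, or if a joint passes its speed limit or range.

## Robot

A 7-joint arm with a two-finger parallel gripper is mounted at the origin on the work surface. World frame = base frame: x ahead of the robot, y to its left, z up, the work surface at z = 0. Lengths are in m, angles in rad, forces in N, time in s.
With the tool pointing down it reaches from about 0.35 to 0.9 m from the base axis. Payload 8.1 kg.
Tool frame: the origin (TCP) lies midway between the tips of the shut fingers; the grasp point (between the pads) lies 19 mm behind it; z points along the fingers, y is the line along which they close (so a half turn about z gives the same grasp; the last joint's range is limited). The gripper opens to 92 mm and grips with 3 to 60 N. Pads are 19 mm wide; open, the fingers measure 130 mm over their backs; the gripper's body (75 mm by 190 mm) begins 47 mm behind the grasp point.
Start: joints at [-1.403, 0.434, 0.025, 1.573, -0.012, 1.134, -0.075], TCP at [0.167, 0.602, 0.194] pointing down, gripper open.
Joint ranges: [-2.62, 2.62], [-0.44, 2.09], [-1.27, 1.32], [0.08, 2.57], [-1.32, 4.46], [0.12, 2], [-2.74, 2.74]. Speed limits (rad/s): [2.22, 2.22, 3.01, 3.01, 3.14, 3.14, 3.14].

## Interface

Orientations are given as a rotation vector (axis times angle).
In Python, from cell import observe, cams, job gives the robot as it stands. The module is installed in compiled form; this text tells all that it offers.
- The arm moves only by the tool step_arm, never from a script. Its argument "steps" is a list of rows, each a list of 6 numbers: the shift along the world's x, y, z in mm, then the turn, a rotation vector about the world's x, y, z in rad. In form: [[dx, dy, dz, rx, ry, rz], ...]. A call has 1 to 20 rows; each row shifts and turns the commanded pose from where the row before left it; what a row does not reach is not made up. A row lasts 1/12 s, in which the tool goes at most 41.7 mm and 7.16 degrees, less where a joint would pass 70% of its speed; a pose out of reach is approached as far as the arm can. A call with a gripper value outside its range is refused whole. "gripper" is the opening, from 0 (shut) to 1 (fully open), set as the call begins (left out, the last holds). The fingers move at their own pace and stop on an object; "force" is the grip in N (left out, the last holds). Time passes only in rows, so rows that do not move let the fingers close. It gives the time, the measured TCP pose, the force, the opening and the grip force at its end, in the units of the state.
- observe(): the state, without advancing time (a new reading comes with each control period).
- cams.get_image(name): name is "side" or "top"; returns the picture (420x560x3 uint8, red, green, blue); there is no depth.
- cams.get_calibration(name): a dict with "fov_y" (degrees; the focal length in pixels is half the picture's height over the tangent of half this angle, whatever the lens; pixels are square), "cx", "cy" (the principal point, pixels), "dist_coeffs" ([k1, k2, p1, p2, k3] as OpenCV has them; the pictures are not rectified), "world_to_cam" (4x4, takes a point from world to camera coordinates). Camera axes: x right, y up, looking along -z (the intrinsics and any distortion apply to the point x, -y, -z); pixel columns grow to the right and rows downward; lengths in m; the calibration is good to about 2 mm. A picture is of the moment at which its call begins. get_calibration takes no time and is no camera call.
- job.sign_off(): hands the job in; it is judged then, once.
The state is a dict: "clock": time; "joints": joint angles; "dq": joint speeds; "joint_efforts": joint torques, N m; "position": TCP position; "ee_rot": TCP orientation; "force": force on the tool from outside, world axes, zero at the start; "ft_torque": the same for the moment, N m; "width": opening from 0.0 (shut) to 1.0 (fully open); "gripper_force": force on a finger pad.
Only numpy, scipy, OpenCV 4.12 (cv2) and the standard library are available. Lean on these libraries where they do the work, as an engineer would, in place of code of your own. Each camera call takes 0.05 s, during which the arm holds its last target. There are 200 camera calls.

## Working session

There is one attempt and no reset: what is moved stays moved. The work goes in short steps, Python scripts to look and compute and a tool call to move; the robot and the scene stay as the last step left them, time stands still between calls to the robot, and variables do not carry over. Pictures are saved under pics/ and viewed, at most 10 in all, crops included, and the job is handed in when it is done.

Besides the shell and the picture viewer there is one more tool, called after "Emit:" by a JSON object that holds its "method" and its "body", one argument or row to a line. step_arm: Moves the arm, as the interface text tells. Its arguments: {"type":"object","properties":{"steps":{"type":"array","items":{"type":"array","items":{"type":"number"}}},"gripper":{"type":"number"},"force":{"type":"number"}},"required":["steps"]}

```bash
mkdir -p pics; cat > h.py <<'E'
import numpy as np, cv2
from cell import observe, cams, job
def cal(n):
    c=cams.get_calibration(n); f=210/np.tan(np.radians(c["fov_y"])/2)
    K=np.array([[f,0,c["cx"]],[0,f,c["cy"]],[0,0,1.]]); return K,np.array(c["dist_coeffs"],float),np.array(c["world_to_cam"])
def ray(n,uv):
    K,d,T=cal(n); p=cv2.undistortPoints(np.array(uv,float).reshape(-1,1,2),K,d).reshape(-1,2)
    v=np.c_[p[:,0],-p[:,1],-np.ones(len(p))]@T[:3,:3]; o=-T[:3,:3].T@T[:3,3]; return o,v
def plane(n,uv,z):
    o,v=ray(n,uv); return o+v*((z-o[2])/v[:,2])[:,None]
def proj(n,P):
    K,d,T=cal(n); P=np.atleast_2d(P)@T[:3,:3].T+T[:3,3]
    return cv2.projectPoints(P*[1,-1,-1],np.zeros(3),np.zeros(3),K,d)[0].reshape(-1,2)
def snap(n,f):
    im=cams.get_image(n); cv2.imwrite(f"pics/{f}.png",im[:,:,::-1]); return im
E
python3 - <<'E'
from h import *
for n in("top","side"):
    snap(n,n+"0"); print(n,cal(n)[0][0,0],cal(n)[1],ray(n,[[280,210]]))
o=observe();print(o["position"],o["ee_rot"],o["width"],o["clock"])
E
```

```text
top 417.9044154724267 [-0.06861066  0.          0.          0.          0.        ] (array([ 0.45829789, -0.04982251,  0.84593596]), array([[ 0.16719774,  0.03940529, -0.98519154]]))
side 386.02932936999696 [-0.04796366  0.          0.          0.          0.        ] (array([ 0.22468273, -0.46540325,  0.5415255 ]), array([[ 0.49241512,  0.57765746, -0.65123119]]))
[0.16710684 0.60171444 0.19353402] [-4.24167862e-01 -3.11277672e+00  2.26145933e-03] 1.003321659637159 0.1
```

View pics/top0.png

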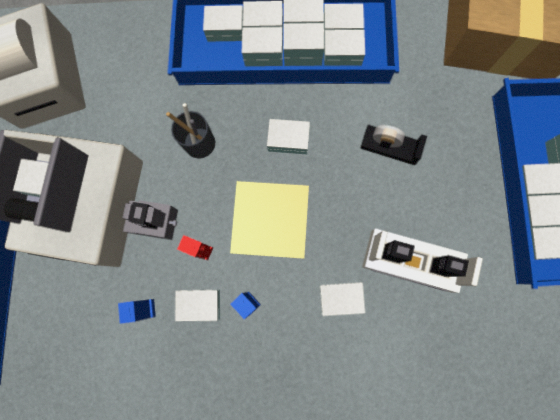

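View pics/side0.png

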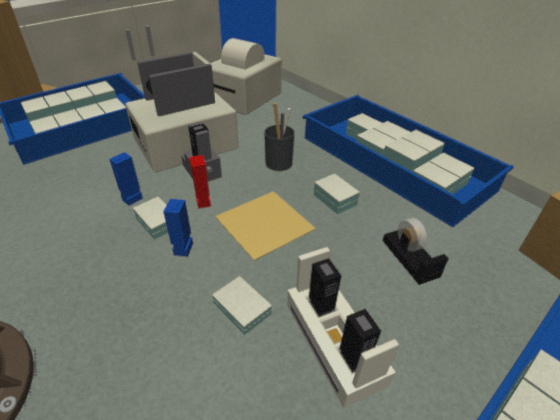

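The top view shows the counter's bay with the black pack at about (148,216), the sheet at (270,220) and the rack at (423,262), whose free middle pocket shows brass at (413,262). Pack candidates are black (148,216), red (195,247), and blue (136,311) and (245,305). The black one in the bay fits the description. I'll confirm it with an enlarged crop.

```bash
python3 - <<'E'
from h import *
t=cv2.imread("pics/top0.png"); s=cv2.imread("pics/side0.png")
a=cv2.resize(t[185:255,105:205],None,fx=4,fy=4,interpolation=2)
b=cv2.resize(t[220:300,355:490],None,fx=4,fy=4,interpolation=2)[:,:400*2]
c=cv2.resize(s[115:195,165:265],None,fx=4,fy=4,interpolation=2)
out=np.zeros((600,800,3),np.uint8); out[:280,:400]=a; out[280:600,:540]=b; out[:280,400:800]=c[:280]
cv2.imwrite("pics/crop1.png",out)
hsv=cv2.cvtColor(t,cv2.COLOR_BGR2HSV)
m=cv2.inRange(hsv,(18,60,120),(38,255,255)); cs=max(cv2.findContours(m,0,2)[0],key=cv2.contourArea)
r=cv2.minAreaRect(cs); q=plane("top",cv2.boxPoints(r),.002); print("sheet",q.round(4),q.mean(0),np.linalg.norm(np.roll(q,1,0)-q,axis=1))
for n,uv,z in(("pack",(148,216),.125),("rack",(413,262),.03),("pk1",(400,250),.122),("pk2",(452,265),.122)):print(n,plane("top",[uv],z))
E
```

```text
sheet [[ 0.5123  0.0849  0.002 ]
 [ 0.6636  0.0794  0.002 ]
 [ 0.6536 -0.0743  0.002 ]
 [ 0.5039 -0.0648  0.002 ]] [0.58336079 0.00632855 0.002     ] [0.14991087 0.15143309 0.15402468 0.15000788]
pack [[0.56917505 0.21416513 0.125     ]]
rack [[ 0.49552744 -0.27573451  0.03      ]]
pk1 [[ 0.51187655 -0.22854438  0.122     ]]
pk2 [[ 0.48631278 -0.31740984  0.122     ]]
```

View pics/crop1.png

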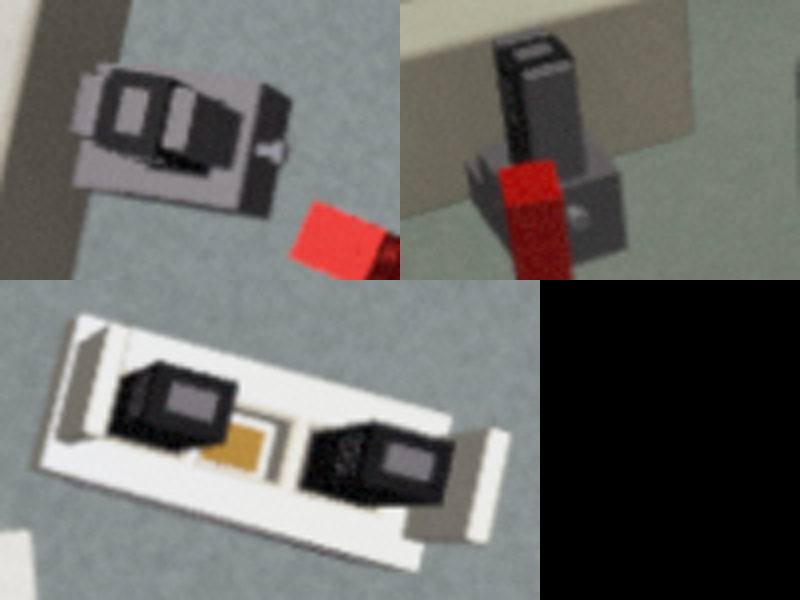

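The crop shows a black pack with a grey label, standing between two grey cheeks in the bay with the roller on its right side. That confirms it is the pack to move. The middle rack pocket, with the brass plate, is the free one. Next I'll measure corners.

```bash
python3 - <<'E'
from h import *
from scipy.spatial.transform import Rotation as R
def rep(n,uv,z,cam="top"):
    q=plane(cam,uv,z)[:,:2]; print(n,(q*1000).round(1).tolist(),"len",(np.linalg.norm(np.roll(q,-1,0)-q,axis=1)*1000).round(1)); return q
c1=lambda p:np.array(p,float)/4+[105-.375,185-.375]
c2=lambda p:(np.array(p,float)-[0,280])/4+[355-.375,220-.375]
cs=lambda p:np.array(p,float)/4+[165-100-.375,115-.375]
rep("block",c1([(95,62),(262,80),(240,210),(75,187)]),.055)
rep("packtop",c1([(110,68),(180,82),(160,160),(97,143)]),.125)
rep("label",c1([(131,110)]),.125)
rep("label side",cs([(532,52)]),.125,"side")
rep("rack",c2([(78,315),(450,413),(418,570),(42,467)]),.042)
rep("walltops L,R",c2([(128,328),(92,432),(508,430),(488,543)]),.120)
rep("pk b,c label",c2([(193,400),(411,463)]),.122)
rep("red",[(192,245)],.11); rep("pens",[(205,150)],.0); rep("pen tips",[(170,113),(185,105)],.155)
t=cv2.imread("pics/top0.png");hsv=cv2.cvtColor(t,cv2.COLOR_BGR2HSV)
m=cv2.inRange(hsv,(0,0,205),(180,40,255)); m[:, :355]=0; m[:220]=0; m[300:]=0; m[:,490:]=0
k=max(cv2.findContours(m,0,2)[0],key=cv2.contourArea); print(cv2.approxPolyDP(k,2,True).reshape(-1,2).tolist())
for n in range(3):pass
# label blobs inside pack tops in both views
for cam,f,rois in(("top",t,[(120,200,25,25),(390,240,20,20),(445,255,25,25)]),("side",cv2.imread("pics/side0.png"),[(190,122,18,12),(315,262,22,20),(352,315,24,22)])):
  for x,y,w,h in rois:
    r=f[y:y+h,x:x+w]; g=cv2.cvtColor(r,6); mm=(cv2.cvtColor(r,cv2.COLOR_BGR2GRAY)>70).astype(np.uint8)
    N,_,st,ce=cv2.connectedComponentsWithStats(mm); print(cam,[(st[i,4],(ce[i]+[x,y]).round(1).tolist(),(plane(cam,[ce[i]+[x,y]],.125 if w in(25,18)and y<230 else .122)[0]*1000).round(1).tolist()) for i in range(1,N) if st[i,4]>8])
o=observe(); print(R.from_rotvec(o["ee_rot"]).as_matrix().round(3))
E
```

```text
block [[611.5, 281.6], [602.6, 196.8], [538.8, 204.4], [549.4, 287.5]] len [85.3 64.3 83.8 62.4]
packtop [[595.2, 245.1], [588.9, 212.4], [553.7, 219.4], [561.1, 248.8]] len [33.3 35.9 30.3 34.3]
label [[576.1, 234.1]] len [0.]
label side [[575.0, 232.1]] len [0.]
rack [[559.3, -199.7], [512.6, -377.4], [438.3, -358.2], [486.4, -180.9]] len [183.7  76.7 183.7  75.4]
walltops L,R [[543.9, -206.8], [498.7, -190.0], [500.0, -370.7], [451.6, -359.2]] len [ 48.2 180.6  49.7 178.2]
pk b,c label [[512.5, -233.5], [485.7, -326.7]] len [97. 97.]
red [[519.4, 136.1]] len [0.]
pens [[730.8, 144.8]] len [0.]
pen tips [[750.0, 175.2], [764.7, 148.8]] len [30.2 30.2]
[[367, 259], [366, 266], [458, 292], [460, 286], [454, 283], [455, 277], [432, 275], [428, 272], [433, 255], [448, 253], [464, 258], [467, 254], [383, 231], [377, 257], [380, 258], [385, 242], [401, 240], [414, 244], [415, 250], [429, 255], [425, 270], [420, 270], [422, 256], [415, 254], [422, 258], [419, 268], [409, 267], [404, 263], [399, 265], [383, 260], [372, 262]]
top [(np.int32(325), [127.2, 210.8], [578.5, 253.1, 125.0]), (np.int32(88), [137.5, 212.4], [575.7, 233.8, 125.0])]
top [(np.int32(54), [401.7, 241.1], [527.2, -232.0, 122.0]), (np.int32(90), [402.6, 250.0], [511.9, -233.1, 122.0])]
top [(np.int32(216), [460.4, 268.1], [481.0, -331.7, 122.0]), (np.int32(87), [456.8, 265.0], [486.3, -325.7, 122.0])]
side [(np.int32(58), [198.6, 123.3], [586.8, 248.0, 125.0]), (np.int32(21), [197.9, 127.3], [576.1, 232.8, 125.0]), (np.int32(26), [202.0, 131.9], [572.8, 209.6, 125.0])]
side [(np.int32(89), [326.3, 268.9], [511.6, -233.3, 122.0]), (np.int32(21), [334.7, 264.1], [527.4, -234.5, 122.0])]
side [(np.int32(130), [363.5, 322.6], [485.9, -325.8, 122.0]), (np.int32(27), [373.4, 317.4], [501.5, -328.7, 122.0])]
[[-0.964  0.268 -0.   ]
 [ 0.268  0.964 -0.001]
 [-0.    -0.001 -1.   ]]
```

Measured: pack at (575.5, 233) with yaw −6.5°, sheet centre (583, 6), and rack centre, which is the free pocket, at (499, −279.3) with yaw −14.9°. The sizes check out: block 64, rack 184 × 76, sheet 150. Now I'll move over the bay, high enough to clear the hopper.

Emit:
{"method": "step_arm", "body": {
  "steps": [
    [0,0,37,0,0,0],
    [0,0,37,0,0,0],
    [0,0,36,0,0,0],
    [24,-21.7,0,0,0,-0.083],
    [24,-21.7,0,0,0,-0.083],
    [24,-21.7,0,0,0,-0.083],
    [24,-21.7,0,0,0,-0.083],
    [24,-21.7,0,0,0,-0.083],
    [24,-21.7,0,0,0,-0.083],
    [24,-21.7,0,0,0,-0.083],
    [24,-21.7,0,0,0,-0.083],
    [24,-21.7,0,0,0,-0.083],
    [24,-21.7,0,0,0,-0.083],
    [24,-21.7,0,0,0,-0.083],
    [24,-21.7,0,0,0,-0.083],
    [24,-21.7,0,0,0,-0.083],
    [24,-21.7,0,0,0,-0.083],
    [24,-21.7,0,0,0,-0.083],
    [24,-21.7,0,0,0,-0.083],
    [24,-21.7,0,0,0,-0.083]
  ],
  "gripper": 1,
  "force": 25
}}

```text
clock: 1.77
position: [0.5759, 0.2321, 0.3039]
ee_rot: [-2.345, -2.09, 0.001]
force: [0.4, 0.5, -0.4]
width: 1.002
gripper_force: 0.0
```

Emit:
{"method": "step_arm", "body": {
  "steps": [
    [0,0.5,-20,0,0,0],
    [0,0.5,-20,0,0,0],
    [0,0,-20,0,0,0],
    [0,0,-20,0,0,0],
    [0,0,-20,0,0,0],
    [0,0,-20,0,0,0],
    [0,0,-20,0,0,0],
    [0,0,-20,0,0,0],
    [0,0,-20,0,0,0],
    [0,0,-20,0,0,0],
    [0,0,-10,0,0,0],
    [0,0,-8,0,0,0],
    [0,0,-5,0,0,0],
    [0,0,0,0,0,0]
  ]
}}

```text
clock: 2.93
position: [0.575, 0.2343, 0.0807]
ee_rot: [-2.341, -2.095, 0.001]
force: [0.7, -0.4, -0.6]
width: 1.003
gripper_force: 0.0
```

```bash
python3 - <<'E'
from h import *
t=snap("top","t1")[:,:,::-1]; s=snap("side","s1")[:,:,::-1]
out=np.hstack([cv2.resize(t[170:270,90:190],None,fx=4,fy=4,interpolation=2),cv2.resize(s[90:190,150:250],None,fx=4,fy=4,interpolation=2)])
cv2.imwrite("pics/crop2.png",out)
E
```

```text
(no output)
```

View pics/crop2.png

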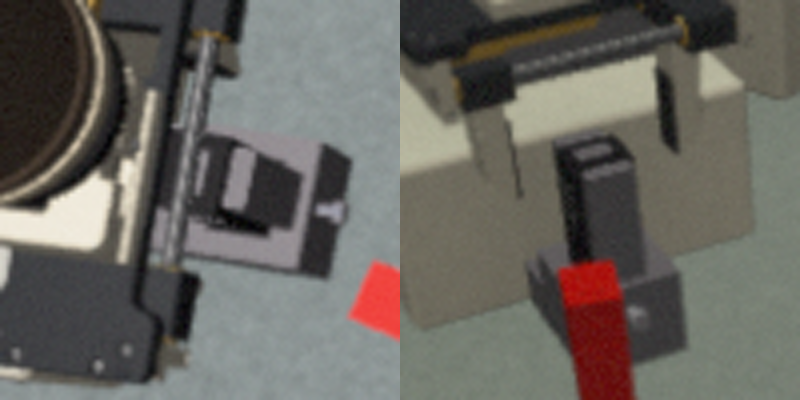

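```bash
python3 - <<'E'
from h import *
o=observe(); print(o["position"],o["clock"])
p=np.array(o["position"]); y=np.array([.993,-.1145,0])
for n,b in(("top",(90,170)),("side",(150,90))):
    P=[p,p+.046*y,p-.046*y,p+[0,0,.019],p+[0,0,.066]]
    u=(proj(n,P)-b)*4; u=u+([400,0] if n=="side" else 0); print(n,u.round().tolist(), (proj(n,[[.5755,.233,.125]])-b)*4)
E
```

```text
[0.57576829 0.23446188 0.0819786 ] 3.0333
top [[223.0, 184.0], [239.0, 89.0], [206.0, 280.0], [208.0, 178.0], [169.0, 161.0]] [[191.82598143 169.85668356]]
side [[599.0, 216.0], [671.0, 194.0], [523.0, 239.0], [595.0, 187.0], [585.0, 111.0]] [[190.49540157 149.56702522]]
```

```bash
python3 - <<'E'
from h import *
o=observe(); p=np.array(o["position"]); y=np.array([.993,-.1145,0]); x=np.array([.1145,.993,0])
out=[]
for n,b in(("t1",(60,140)),("s1",(120,50))):
    cam={"t":"top","s":"side"}[n[0]]; im=cv2.imread(f"pics/{n}.png")[b[1]:b[1]+150,b[0]:b[0]+133]
    im=cv2.resize(im,None,fx=3,fy=4*.75,interpolation=2)
    for c,P in(((0,0,255),p+.046*y),((0,0,255),p-.046*y),((0,255,255),p+.065*y),((0,255,255),p-.065*y),((0,255,0),p+.046*y+[0,0,.066]),((0,255,0),p-.046*y+[0,0,.066]),((255,0,255),p)):
        u=(proj(cam,P)[0]-b)*3; cv2.circle(im,tuple(int(v) for v in u),3,c,-1)
    out.append(im)
cv2.imwrite("pics/ov.png",np.hstack(out))
E
```

```text
(no output)
```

View pics/ov.png

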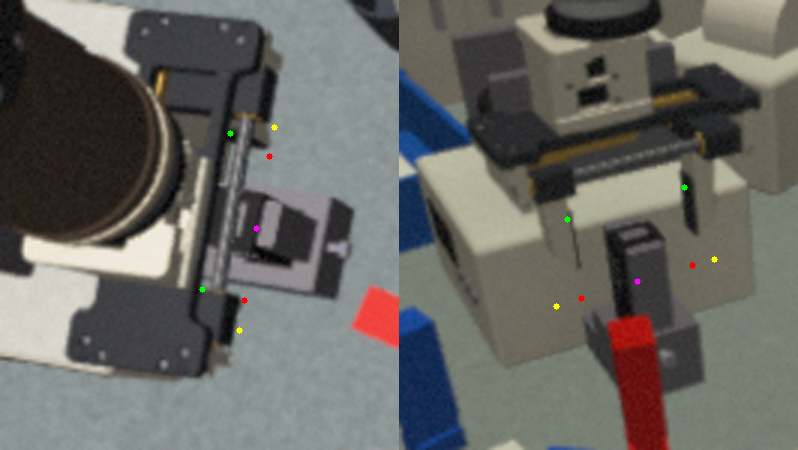

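The visible fingertips are about 28 mm above where the reported TCP projects: side view (578,267) and (690,233) against the red marks at (581,298) and (692,265). I'll lower by a safe amount, half-close without touching, and triangulate again.

Emit:
{"method": "step_arm", "body": {
  "steps": [
    [0,0,-7,0,0,0],
    [0,0,-7,0,0,0],
    [0,0,0,0,0,0],
    [0,0,0,0,0,0],
    [0,0,0,0,0,0]
  ],
  "gripper": 0.6
}}

```text
clock: 3.45
position: [0.5752, 0.2343, 0.0672]
ee_rot: [2.341, 2.095, -0.0]
force: [-0.1, -0.4, -0.8]
width: 0.685
gripper_force: 0.0
```

```bash
python3 - <<'E'
from h import *
o=observe(); p=np.array(o["position"]); w=o["width"]*.046; y=np.array([.993,-.1145,0]); print(p,o["width"],o["force"],o["gripper_force"])
t=snap("top","t2");s=snap("side","s2")
out=[]
for im,b,cam in((t,(110,170),"top"),(s,(160,80),"side")):
    im=np.ascontiguousarray(im[:,:,::-1])[b[1]:b[1]+80,b[0]:b[0]+66]
    im=cv2.resize(im,None,fx=6,fy=6,interpolation=2)
    for c,P in(((0,0,255),p+w*y),((0,0,255),p-w*y),((0,255,0),p+w*y+[0,0,.028]),((0,255,0),p-w*y+[0,0,.028])):
        u=(proj(cam,P)[0]-b)*6; cv2.circle(im,tuple(int(v) for v in u),3,c,-1)
    out.append(im)
cv2.imwrite("pics/ov2.png",np.hstack(out))
E
```

```text
[0.57523815 0.23425353 0.06724696] 0.6845852532130169 [-0.09656085 -0.43006725 -0.75066606] 0.0
```

View pics/ov2.png

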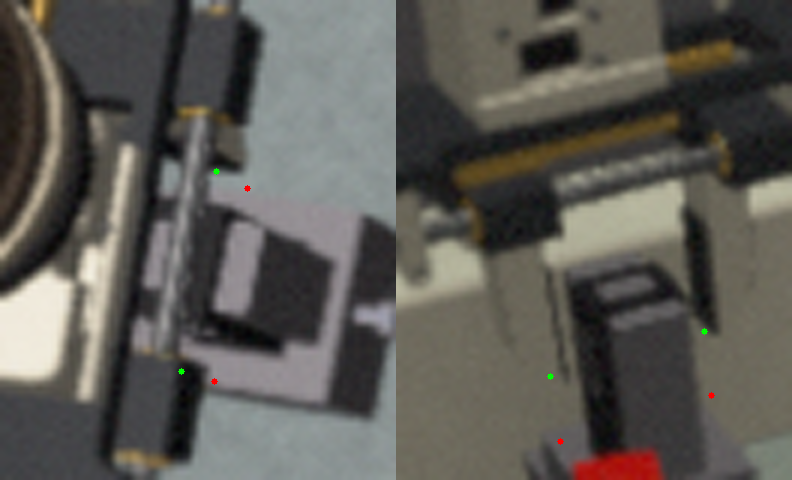

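The green marks, 28 mm above the reported TCP, match the real tips in both views, at (565,380) and (715,332). So the real tips sit about 28 mm above the reading. I'll lower by 7 mm more, which is clear of the block either way, and close.

Emit:
{"method": "step_arm", "body": {
  "steps": [
    [0,0,-4,0,0,0],
    [0,0,-3.2,0,0,0],
    [0,0,0,0,0,0]
  ]
}}

```text
clock: 3.8
position: [0.5747, 0.2342, 0.0593]
ee_rot: [-2.341, -2.095, 0.002]
force: [-0.7, -0.4, 0.1]
width: 0.603
gripper_force: 0.0
```

Emit:
{"method": "step_arm", "body": {
  "steps": [
    [0,0,0,0,0,0],
    [0,0,0,0,0,0],
    [0,0,0,0,0,0],
    [0,0,0,0,0,0],
    [0,0,0,0,0,0],
    [0,0,0,0,0,0],
    [0,0,0,0,0,0],
    [0,0,0,0,0,0],
    [0,0,0,0,0,0],
    [0,0,0,0,0,0]
  ],
  "gripper": 0.2,
  "force": 40
}}

```text
clock: 4.63
position: [0.5753, 0.2344, 0.0601]
ee_rot: [2.341, 2.095, 0.0]
force: [-0.1, -0.4, 0.9]
width: 0.391
gripper_force: 39.5
```

Emit:
{"method": "step_arm", "body": {
  "steps": [
    [0,0,2,0,0,0],
    [0,0,3,0,0,0],
    [0,0,3,0,0,0],
    [0,0,3,0,0,0],
    [0,0,3,0,0,0],
    [0,0,3,0,0,0],
    [0,0,3,0,0,0],
    [0,0,4,0,0,0],
    [0,0,6,0,0,0],
    [0,0,10,0,0,0],
    [0,0,10,0,0,0],
    [0,0,10,0,0,0],
    [0,0,10,0,0,0],
    [0,0,10,0,0,0],
    [0,0,10,0,0,0],
    [0,0,10,0,0,0],
    [0,0,10,0,0,0],
    [0,0,10,0,0,0],
    [0,0,10,0,0,0],
    [0,0,0,0,0,0]
  ]
}}

```text
clock: 6.3
position: [0.5764, 0.2347, 0.1925]
ee_rot: [2.341, 2.094, 0.005]
force: [0.8, 0.1, -2.8]
width: 0.387
gripper_force: 39.5
```

```bash
python3 - <<'E'
from h import *
t=snap("top","t3")[:,:,::-1]; s=snap("side","s3")[:,:,::-1]
out=np.hstack([cv2.resize(t[150:270,80:210],None,fx=3,fy=3,interpolation=2),cv2.resize(s[60:180,140:270],None,fx=3,fy=3,interpolation=2)])
cv2.imwrite("pics/crop3.png",out); print(observe()["position"])
E
```

```text
[0.57539225 0.23441596 0.19035597]
```

View pics/crop3.png

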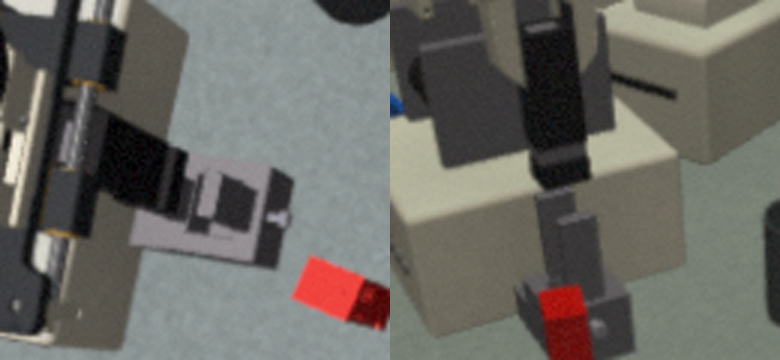

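```bash
python3 - <<'E'
from h import *
for sx in(-1,1):
  q=np.array([.5755,.2335])+sx*.018*np.array([.993,-.113])-.014*np.array([.113,.993])
  for z in(.135,.145,.155): print(sx,z,((proj("side",[[*q,z]])[0]-[140,60])*3+[390,0]).round(),((proj("top",[[*q,z]])[0]-[80,150])*3).round())
s=cv2.imread("pics/s3.png")[:,:,:]; g=cv2.cvtColor(s,6)
print(g[112:130,184:212:3])
E
```

```text
-1 0.135 [546. 204.] [184. 218.]
-1 0.145 [544. 191.] [178. 215.]
-1 0.155 [542. 179.] [172. 213.]
1 0.135 [591. 191.] [195. 157.]
1 0.145 [590. 179.] [189. 154.]
1 0.155 [589. 166.] [182. 151.]
[[174  45  58  55  55  52  42  59 179 175]
 [178  44  57  58  44  40  28  37 178 179]
 [179  53  53  44  35  21  17  29 178 177]
 [174  54  33  29  13  22  13  25 178 175]
 [173  55  25  22  21  18  24  27 176 167]
 [173  71  21  20  27  19  26  22 162 151]
 [172  89  14  21  21  24  18  17 144 128]
 [173 130  23  13  23  19  26  26 121 105]
 [175 160  22  27  20  26  37  71 107 103]
 [175 171  49  23  25  40  91  98 104 104]
 [171 164  93  26  55  84 100 104 104 105]
 [162 151 116  62  84  92 100 104 104 102]
 [143 129  99  89  92  63 100 104 101 107]
 [123 102  93  87  64  58 100 103 103 104]
 [106  97  75  63  57  54 100 101 102 104]
 [ 99  97  53  57  54  54  97 102 103 101]
 [101  99  57  56  57  55  98 102 102 102]
 [ 99  98  57  60  59  57  96 101 100 102]]
```

The pack is clear of the bay with no slip: its underside corner is at crop (549,188), against about (544,191) expected for z = 145 mm. Next I'll carry it to the sheet.

Emit:
{"method": "step_arm", "body": {
  "steps": [
    [0.3,-8,0,0,0,0],
    [0.6,-19,0,0,0,0],
    [0.6,-20,0,0,0,0],
    [0.6,-20,0,0,0,0],
    [0.6,-20,0,0,0,0],
    [0.6,-20,0,0,0,0],
    [0.6,-20,0,0,0,0],
    [0.6,-20,0,0,0,0],
    [0.6,-20,0,0,0,0],
    [0.6,-20,0,0,0,0],
    [0.6,-20,0,0,0,0],
    [0.6,-12,0,0,0,0],
    [0.5,-8,0,0,0,0],
    [0,0,0,0,0,0]
  ]
}}

```text
clock: 7.57
position: [0.5824, 0.0051, 0.1898]
ee_rot: [2.344, 2.091, -0.001]
force: [-0.0, 0.2, -1.8]
width: 0.393
gripper_force: 39.5
```

Emit:
{"method": "step_arm", "body": {
  "steps": [
    [0,0,-10,0,0,0],
    [0,0,-20,0,0,0],
    [0,0,-20,0,0,0],
    [0,0,-20,0,0,0],
    [0,0,-20,0,0,0],
    [0,0,-20,0,0,0],
    [0,0,-12,0,0,0],
    [0,0,-8,0,0,0],
    [0,0,-5,0,0,0],
    [0,0,-3,0,0,0],
    [0,0,-1,0,0,0],
    [0,0,0,0,0,0],
    [0,0,0,0,0,0]
  ]
}}

```text
clock: 8.65
position: [0.5832, 0.0074, 0.0518]
ee_rot: [2.341, 2.094, 0.002]
force: [-0.0, 0.5, -2.2]
width: 0.39
gripper_force: 39.5
```

Emit:
{"method": "step_arm", "body": {
  "steps": [
    [0,0,-1,0,0,0],
    [0,0,-1,0,0,0],
    [0,0,-1,0,0,0],
    [0,0,0,0,0,0],
    [0,0,0,0,0,0]
  ]
}}

```text
clock: 9.07
position: [0.5826, 0.0074, 0.048]
ee_rot: [-2.341, -2.095, 0.0]
force: [0.2, -0.4, -2.0]
width: 0.394
gripper_force: 39.5
```

Emit:
{"method": "step_arm", "body": {
  "steps": [
    [0,0,-1,0,0,0],
    [0,0,0,0,0,0],
    [0,0,0,0,0,0]
  ]
}}

```text
clock: 9.32
position: [0.5828, 0.0073, 0.0471]
ee_rot: [2.341, 2.095, 0.0]
force: [-0.2, 0.3, -1.2]
width: 0.394
gripper_force: 39.5
```

Emit:
{"method": "step_arm", "body": {
  "steps": [
    [0,0,-1,0,0,0],
    [0,0,0,0,0,0],
    [0,0,0,0,0,0]
  ]
}}

```text
clock: 9.57
position: [0.5829, 0.0073, 0.047]
ee_rot: [2.341, 2.094, 0.001]
force: [-4.0, 0.9, 9.6]
width: 0.391
gripper_force: 39.5
```

It has touched down: 9.6 N up at a reading of 47 mm, as predicted. Release, hold, and go up.

Emit:
{"method": "step_arm", "body": {
  "steps": [
    [0,0,0.6,0,0,0],
    [0,0,0,0,0,0],
    [0,0,0,0,0,0],
    [0,0,0,0,0,0],
    [0,0,0,0,0,0],
    [0,0,0,0,0,0],
    [0,0,0,0,0,0],
    [0,0,0,0,0,0]
  ],
  "gripper": 1
}}

```text
clock: 10.23
position: [0.5826, 0.0073, 0.0466]
ee_rot: [2.341, 2.095, -0.0]
force: [0.4, 1.0, 0.2]
width: 0.927
gripper_force: 0.0
```

Emit:
{"method": "step_arm", "body": {
  "steps": [
    [0,0,10,0,0,0],
    [0,0,15,0,0,0],
    [0,0,20,0,0,0],
    [0,0,20,0,0,0],
    [0,0,20,0,0,0],
    [0,0,20,0,0,0],
    [0,0,0,0,0,0]
  ]
}}

```text
clock: 10.82
position: [0.585, 0.007, 0.1562]
ee_rot: [2.339, 2.092, 0.008]
force: [0.4, -0.3, -0.1]
width: 1.001
gripper_force: 0.0
```

Emit:
{"method": "step_arm", "body": {
  "steps": [
    [0,0,0,0,0,0.1],
    [0,0,0,0,0,0.12],
    [0,0,0,0,0,0.12],
    [0,0,0,0,0,0.12],
    [0,0,0,0,0,0.12],
    [0,0,0,0,0,0.12],
    [0,0,0,0,0,0.12],
    [0,0,0,0,0,0.12],
    [0,0,0,0,0,0.12],
    [0,0,0,0,0,0.12],
    [0,0,0,0,0,0.12],
    [0,0,0,0,0,0.12],
    [0,0,0,0,0,0.12],
    [0,0,0,0,0,0.03],
    [0,0,0,0,0,0]
  ]
}}

```text
clock: 12.07
position: [0.5825, 0.007, 0.1517]
ee_rot: [-0.174, -3.137, 0.0]
force: [0.9, 0.4, 0.5]
width: 1.003
gripper_force: 0.0
```

```bash
python3 - <<'E'
from h import *
t=snap("top","t4")[:,:,::-1]; s=snap("side","s4")[:,:,::-1]
b=(190,130)
out=np.hstack([cv2.resize(t[150:260,210:340],None,fx=3,fy=3,interpolation=2),cv2.resize(s[110:220,190:320],None,fx=3,fy=3,interpolation=2)])
cv2.imwrite("pics/crop4.png",out); print(observe()["position"])
c=np.array([.583,.0073])
X=np.array([.993,-.113]);Y=np.array([.113,.993])
for sx,sy in((-1,-1),(1,-1),(-1,1),(1,1)):
  q=c+sx*.018*X+sy*.014*Y
  for z in(.002,.112): print(sx,sy,z,((proj("side",[[*q,z]])[0]-[190,110])*3+[390,0]).round(),((proj("top",[[*q,z]])[0]-[210,150])*3).round())
E
```

```text
[0.58251234 0.00711168 0.15170916]
-1 -1 0.002 [598. 355.] [193. 235.]
-1 -1 0.112 [595. 225.] [183. 212.]
1 -1 0.002 [643. 336.] [199. 183.]
1 -1 0.112 [644. 206.] [190. 153.]
-1 1 0.002 [577. 331.] [152. 230.]
-1 1 0.112 [572. 202.] [136. 207.]
1 1 0.002 [622. 313.] [159. 179.]
1 1 0.112 [621. 185.] [144. 147.]
```

View pics/crop4.png

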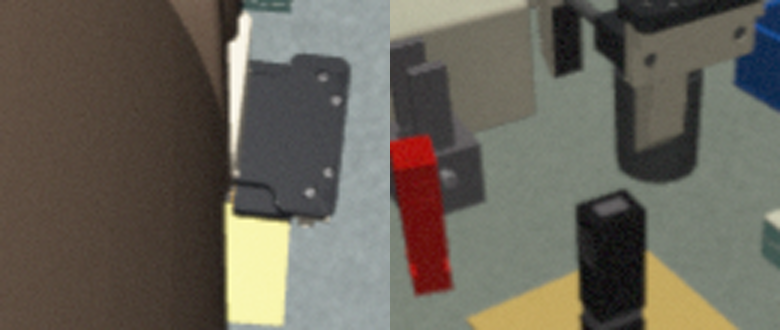

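The pack stands upright on the sheet, label at (612,206) in the side crop, within about 3 mm of plan. The tool is turned 90°. I'll measure the label, then descend and grip the other two sides.

```bash
python3 - <<'E'
from h import *
s=cv2.imread("pics/s4.png"); x,y,w,h=255,172,18,18
g=cv2.cvtColor(s,cv2.COLOR_BGR2GRAY)[y:y+h,x:x+w]
N,_,st,ce=cv2.connectedComponentsWithStats(((g>60)&(g<120)).astype(np.uint8))
for i in range(1,N):
  if st[i,4]>6: print(st[i],(ce[i]+[x,y]).round(1),(plane("side",[ce[i]+[x,y]],.112)*1000).round(1))
E
```

```text
[ 0  0 18  6 38] [264.  174.2] [[592.5  15.7 112. ]]
[ 3  4 11  6 44] [263.2 178.4] [[582.9   5.9 112. ]]
```

Emit:
{"method": "step_arm", "body": {
  "steps": [
    [0.5,0,-20,0,0,0],
    [0,0,-20,0,0,0],
    [0,0,-20,0,0,0],
    [0,0,-20,0,0,0],
    [0,0,-12,0,0,0],
    [0,0,-8,0,0,0],
    [0,0,-4,0,0,0],
    [0,0,-1,0,0,0],
    [0,0,0,0,0,0],
    [0,0,0,0,0,0]
  ]
}}

```text
clock: 13.0
position: [0.5837, 0.0074, 0.0474]
ee_rot: [0.176, 3.135, 0.0]
force: [0.9, 0.2, 0.9]
width: 0.998
gripper_force: 0.0
```

The label puts the pack at (582.9, 5.9), which agrees with the tool within 1.5 mm. Closing.

Emit:
{"method": "step_arm", "body": {
  "steps": [
    [0,0,0,0,0,0],
    [0,0,0,0,0,0],
    [0,0,0,0,0,0],
    [0,0,0,0,0,0],
    [0,0,0,0,0,0],
    [0,0,0,0,0,0],
    [0,0,0,0,0,0],
    [0,0,0,0,0,0],
    [0,0,0,0,0,0],
    [0,0,0,0,0,0],
    [0,0,0,0,0,0]
  ],
  "gripper": 0.15,
  "force": 30
}}

```text
clock: 13.92
position: [0.5831, 0.0073, 0.0466]
ee_rot: [-0.176, -3.137, 0.0]
force: [-0.6, -0.2, 0.1]
width: 0.304
gripper_force: 29.8
```

Emit:
{"method": "step_arm", "body": {
  "steps": [
    [0,0,5,0,0,0],
    [0,0,15,0,0,0],
    [0,0,20,0,0,0],
    [0,0,20,0,0,0],
    [0,0,20,0,0,0],
    [0,0,20,0,0,0],
    [0,0,20,0,0,0],
    [0,0,13,0,0,0],
    [0,0,0,0,0,0]
  ]
}}

```text
clock: 14.67
position: [0.5846, 0.0074, 0.1827]
ee_rot: [0.176, 3.132, 0.001]
force: [-0.3, -0.5, -2.7]
width: 0.303
gripper_force: 29.8
```

Emit:
{"method": "step_arm", "body": {
  "steps": [
    [0,0,15,0,0,0],
    [-5,-17,0,0,0,-0.1],
    [-5,-17,0,0,0,-0.1],
    [-5,-17,0,0,0,-0.1],
    [-5,-17,0,0,0,-0.1],
    [-5,-17,0,0,0,-0.1],
    [-5,-17,0,0,0,-0.1],
    [-5,-17,0,0,0,-0.1],
    [-5,-17,0,0,0,-0.1],
    [-5,-17,0,0,0,-0.1],
    [-5,-17,0,0,0,-0.1],
    [-5,-17,0,0,0,-0.1],
    [-5,-17,0,0,0,-0.1],
    [-5,-17,0,0,0,-0.1],
    [-5,-17,0,0,0,-0.1],
    [-5,-17,0,0,0,-0.1],
    [-5,-17,0,0,0,-0.1],
    [-4,-14,0,0,0,-0.119],
    [0,0,0,0,0,0],
    [0,0,0,0,0,0]
  ]
}}

```text
clock: 16.33
position: [0.4983, -0.279, 0.1937]
ee_rot: [-2.49, -1.914, 0.002]
force: [0.1, 0.8, -2.4]
width: 0.308
gripper_force: 29.8
```

```bash
python3 - <<'E'
from h import *
o=observe();p=np.array(o["position"]);print(p,o["ee_rot"])
t=snap("top","t5")[:,:,::-1]; s=snap("side","s5")[:,:,::-1]
out=np.hstack([cv2.resize(t[200:320,350:480],None,fx=3,fy=3,interpolation=2),cv2.resize(s[190:390,270:400],None,fx=3,fy=3,interpolation=2)[:600]][0:1]+[cv2.resize(s[210:330,270:400],None,fx=3,fy=3,interpolation=2)])
a=np.radians(-14.9);X=np.array([np.cos(a),np.sin(a)]);Y=np.array([-X[1],X[0]])
out=np.ascontiguousarray(out)
for sx,sy in((-1,-1),(1,-1),(-1,1),(1,1)):
  q=p[:2]+sx*.014*X+sy*.018*Y; z=p[2]-.045
  u=(proj("side",[[*q,z]])[0]-[270,210])*3+[390,0]; cv2.circle(out,tuple(int(v) for v in u),2,(0,255,0),-1)
  u=(proj("top",[[*q,z]])[0]-[350,200])*3; cv2.circle(out,tuple(int(v) for v in u),2,(0,255,0),-1)
cv2.imwrite("pics/crop5.png",out)
E
```

```text
[ 0.49825283 -0.27896138  0.19371381] [-2.49004335e+00 -1.91375872e+00  1.80689374e-03]
```

View pics/crop5.png

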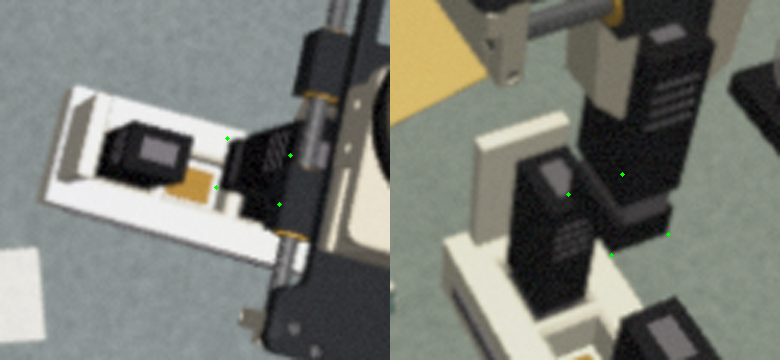

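The side view shows the pack over the free pocket with its bottom corner at about (612,250), close to the mark. In the top view its left edge (225,190)–(243,140) is a few pixels off the mark, so I'll check it numerically.

```bash
python3 - <<'E'
from h import *
np.set_printoptions(linewidth=200)
t=cv2.cvtColor(cv2.imread("pics/t5.png"),6); s=cv2.cvtColor(cv2.imread("pics/s5.png"),6)
print("top cols 418-448 rows 242-284 step2");print(t[242:286:2,418:450])
print("side cols 334-366 rows 268-298");print(s[268:300:2,334:368])
c=np.array([.4983,-.279]);a=np.radians(-14.9);X=np.array([np.cos(a),np.sin(a)]);Y=np.array([-X[1],X[0]])
for sx,sy in((-1,-1),(1,-1),(-1,1),(1,1)):
  q=c+sx*.014*X+sy*.018*Y
  print(sx,sy,proj("side",[[*q,.149]])[0].round(1),proj("top",[[*q,.149]])[0].round(1))
E
```

```text
top cols 418-448 rows 242-284 step2
[[238 238 237 236 232 227 221 202 189 178 164 155 149 148 146 146 143 142 144 131 120 115 108  79  68  45  29  23  16  14  21  22]
 [237 238 238 239 238 238 239 237 238 236 234 233 228 201 156 121  90  67  51  38  28  21  22  28  41  28  43  41  33  18  15  26]
 [238 240 239 238 238 239 238 231 212 167 125 105 109  97  53  26  17  14  10  16   3  19  47  35  42  43  22  50  17   3  19  32]
 [238 239 239 238 238 239 237 201  89  25  27  38  44  27  18   8  10  12   8  13  13  24  35  41  29  52  44  31   5   8  30  36]
 [234 236 236 237 237 238 228 177  65   6  30  46  42  14  18  15   2   5   7  12  15  50  39  42  49  40  52  22   0  22  32  46]
 [180 190 205 215 221 220 182  84  23  17  38  47  30  15  11  15  17   8  21   9  21  41  42  29  45  43  22  17  14  25  36  57]
 [171 161 136 129 135 141 112  43  18  38  44  39  23  12  19  11   0  11   9   9  39  24  48  47  31  53  15  17  22  40  48  61]
 [220 229 233 230 218 166  80  26  13  38  47  33  16  14  10  19  12   5  10  24  45  37  36  35  21  29  24  22  36  45  51  48]
 [151 155 171 21
[... 3506 characters left out ...]
36 135 137]
 [ 50  46  40  67 166 213 188 125  61  32  18  20  38  43  66  81 101 114 118 128 132 136 139 138 139 140 139 139 136 136 135 139 139 140]
 [ 30  31  30  93 187 221 222 213 157  98  99 112 118 129 136 140 139 140 140 138 137 141 141 142 143 142 138 138 136 138 135 139 139 138]
 [ 25  22  56 149 209 222 224 222 215 191 155 137 133 131 132 135 136 138 138 139 139 136 138 140 140 137 139 139 137 138 139 140 141 142]
 [ 25  25  81 184 221 222 224 224 223 220 196 153 137 132 131 134 137 139 138 136 135 136 136 139 141 138 139 138 134 134 135 143 142 144]]
-1 -1 [344.  295.2] [443.4 268.1]
1 -1 [362.8 287.9] [446.9 251.7]
-1 1 [329.5 274.7] [422.2 262.4]
1 1 [347.7 268.1] [425.9 246.1]
```

```bash
python3 - <<'E'
from h import *
from scipy.optimize import least_squares as L
a=np.radians(-14.9)
def corners(v):
  b=a+v[3];X=np.array([np.cos(b),np.sin(b)]);Y=np.array([-X[1],X[0]])
  return lambda sx,sy:[*(v[:2]+sx*.014*X+sy*.018*Y),v[2]]
obs=[("side",-1,-1,343,293.3),("side",1,-1,361.7,287),("top",-1,1,423,263),("top",1,1,426.6,247.3)]
f=lambda v:np.concatenate([proj(n,[corners(v)(sx,sy)])[0]-[u,w] for n,sx,sy,u,w in obs])
r=L(f,[.4983,-.279,.149,0],x_scale=[.01,.01,.01,.1]);print(r.x,r.fun.round(2))
# brass plate centre & pocket mouth in initial view: project expected
X=np.array([np.cos(a),np.sin(a)]);Y=np.array([-X[1],X[0]]);c=np.array([.499,-.2793])
for sx,sy in((-1,-1),(1,-1),(-1,1),(1,1)):
  print(proj("top",[[*(c+sx*.038*X+sy*.092*Y),.042]])[0].round(1),proj("side",[[*(c+sx*.038*X+sy*.092*Y),.042]])[0].round(1))
s=cv2.imread("pics/side0.png");g=cv2.inRange(cv2.cvtColor(s,cv2.COLOR_BGR2HSV),(0,0,150),(180,60,255));g[:240]=0;g[:,:280]=0;g[:,400:]=0
k=max(cv2.findContours(g,0,2)[0],key=cv2.contourArea);print(cv2.approxPolyDP(k,3,True).reshape(-1,2).tolist())
E
```

```text
[ 0.49622617 -0.27874304  0.15338316 -0.02189265] [-0.26  0.34  0.28 -0.32 -0.25  0.31  0.21 -0.33]
[459.2 292. ] [347.9 394.2]
[467.4 253.1] [395.8 371. ]
[365.  266.6] [286.9 289.7]
[374.3 228.4] [328.  274.9]
[[288, 289], [347, 394], [395, 372], [390, 365], [384, 375], [355, 388], [351, 382], [354, 373], [337, 350], [339, 342], [334, 344], [326, 332], [336, 327], [341, 335], [338, 326], [325, 329], [321, 323], [337, 315], [344, 322], [345, 316], [353, 312], [339, 291], [336, 310], [318, 317], [307, 300], [308, 289]]
```

Pack and rack agree within about 2 mm. I'll nudge +1.5 mm in x and descend in stages, watching the force.

Emit:
{"method": "step_arm", "body": {
  "steps": [
    [1,-0.3,-8,0,0,0],
    [0.5,0,-15,0,0,0],
    [0,0,-15,0,0,0],
    [0,0,-15,0,0,0],
    [0,0,-15,0,0,0],
    [0,0,-15,0,0,0],
    [0,0,-8,0,0,0],
    [0,0,-5,0,0,0],
    [0,0,-2,0,0,0],
    [0,0,0,0,0,0]
  ]
}}

```text
clock: 17.27
position: [0.5007, -0.2788, 0.0965]
ee_rot: [-2.49, -1.915, 0.0]
force: [-0.3, -0.5, -2.4]
width: 0.303
gripper_force: 29.8
```

Emit:
{"method": "step_arm", "body": {
  "steps": [
    [0,0,-2,0,0,0],
    [0,0,-2,0,0,0],
    [0,0,-2,0,0,0],
    [0,0,-2,0,0,0],
    [0,0,-2,0,0,0],
    [0,0,0,0,0,0]
  ]
}}

```text
clock: 17.77
position: [0.5004, -0.2788, 0.0863]
ee_rot: [-2.49, -1.914, 0.0]
force: [-0.1, 0.7, -2.9]
width: 0.305
gripper_force: 29.8
```

Emit:
{"method": "step_arm", "body": {
  "steps": [
    [0,0,-1.5,0,0,0],
    [0,0,-1.5,0,0,0],
    [0,0,-1,0,0,0],
    [0,0,0,0,0,0]
  ]
}}

```text
clock: 18.1
position: [0.5005, -0.2789, 0.0824]
ee_rot: [-2.491, -1.914, 0.0]
force: [0.9, 0.9, -2.1]
width: 0.303
gripper_force: 29.8
```

Emit:
{"method": "step_arm", "body": {
  "steps": [
    [0,0,-1.5,0,0,0],
    [0,0,-1.5,0,0,0],
    [0,0,-1.5,0,0,0],
    [0,0,-1.5,0,0,0],
    [0,0,0,0,0,0]
  ]
}}

```text
clock: 18.52
position: [0.5004, -0.2788, 0.0763]
ee_rot: [-2.49, -1.914, 0.0]
force: [0.8, -0.4, -1.9]
width: 0.301
gripper_force: 29.8
```

Emit:
{"method": "step_arm", "body": {
  "steps": [
    [0,0,-2,0,0,0],
    [0,0,-2,0,0,0],
    [0,0,-2,0,0,0],
    [0,0,0,0,0,0]
  ]
}}

```text
clock: 18.85
position: [0.5004, -0.2788, 0.0702]
ee_rot: [-2.49, -1.914, 0.0]
force: [-0.2, 0.0, -2.4]
width: 0.304
gripper_force: 29.8
```

Sliding in freely. The plate is expected at a reading of about 59 mm.

Emit:
{"method": "step_arm", "body": {
  "steps": [
    [0,0,-2,0,0,0],
    [0,0,-2,0,0,0],
    [0,0,-2,0,0,0],
    [0,0,-2,0,0,0],
    [0,0,-1,0,0,0],
    [0,0,0,0,0,0]
  ]
}}

```text
clock: 19.35
position: [0.5004, -0.2789, 0.0613]
ee_rot: [-2.491, -1.914, 0.0]
force: [-0.3, 0.5, -3.1]
width: 0.307
gripper_force: 29.8
```

Emit:
{"method": "step_arm", "body": {
  "steps": [
    [0,0,-1,0,0,0],
    [0,0,-1,0,0,0],
    [0,0,0,0,0,0]
  ]
}}

```text
clock: 19.6
position: [0.5006, -0.2789, 0.0595]
ee_rot: [-2.491, -1.915, 0.0]
force: [0.6, -0.4, -2.8]
width: 0.306
gripper_force: 29.8
```

Emit:
{"method": "step_arm", "body": {
  "steps": [
    [0,0,-1,0,0,0],
    [0,0,0,0,0,0],
    [0,0,0,0,0,0]
  ]
}}

```text
clock: 19.85
position: [0.5006, -0.279, 0.0586]
ee_rot: [2.491, 1.914, 0.0]
force: [0.7, -0.7, -3.4]
width: 0.303
gripper_force: 29.8
```

Emit:
{"method": "step_arm", "body": {
  "steps": [
    [0,0,-1,0,0,0],
    [0,0,0,0,0,0],
    [0,0,0,0,0,0]
  ]
}}

```text
clock: 20.1
position: [0.5007, -0.2792, 0.0585]
ee_rot: [2.491, 1.914, 0.001]
force: [-2.8, 2.0, 8.7]
width: 0.306
gripper_force: 29.8
```

Emit:
{"method": "step_arm", "body": {
  "steps": [
    [0,0,-0.7,0,0,0],
    [0,0,0,0,0,0],
    [0,0,0,0,0,0]
  ]
}}

```text
clock: 20.35
position: [0.5008, -0.2793, 0.0585]
ee_rot: [2.491, 1.914, 0.002]
force: [-4.3, 3.5, 15.3]
width: 0.302
gripper_force: 29.8
```

It is seated: contact at 58.5 mm, and the plate level predicts about 58.6. Ease off, release, go up, and look.

Emit:
{"method": "step_arm", "body": {
  "steps": [
    [0,0,1.2,0,0,0],
    [0,0,0,0,0,0],
    [0,0,0,0,0,0],
    [0,0,0,0,0,0],
    [0,0,0,0,0,0],
    [0,0,0,0,0,0],
    [0,0,0,0,0,0],
    [0,0,0,0,0,0],
    [0,0,0,0,0,0]
  ],
  "gripper": 1
}}

```text
clock: 21.1
position: [0.5006, -0.279, 0.0581]
ee_rot: [-2.491, -1.915, 0.0]
force: [0.2, -0.5, 0.3]
width: 0.907
gripper_force: 0.0
```

Emit:
{"method": "step_arm", "body": {
  "steps": [
    [0,0,8,0,0,0],
    [0,0,15,0,0,0],
    [0,0,20,0,0,0],
    [0,0,20,0,0,0],
    [0,0,20,0,0,0],
    [0,0,20,0,0,0],
    [0,0,20,0,0,0],
    [0,0,20,0,0,0],
    [-5,20,10,0,0,0],
    [-5,25,5,0,0,0],
    [-5,25,0,0,0,0],
    [-5,25,0,0,0,0],
    [-5,25,0,0,0,0],
    [-5,25,0,0,0,0],
    [-5,20,0,0,0,0],
    [0,0,0,0,0,0],
    [0,0,0,0,0,0]
  ]
}}

```text
clock: 22.52
position: [0.4656, -0.1132, 0.2167]
ee_rot: [2.488, 1.917, 0.001]
force: [0.3, -0.1, -0.3]
width: 1.0
gripper_force: 0.0
```

```bash
python3 - <<'E'
from h import *
t=snap("top","t6")[:,:,::-1]; s=snap("side","s6")[:,:,::-1]
out=np.hstack([cv2.resize(t[200:320,350:480],None,fx=3,fy=3,interpolation=2),cv2.resize(s[250:400,270:400],None,fx=3,fy=3,interpolation=2)[:360]])
cv2.imwrite("pics/crop6.png",out); print(observe()["position"])
E
```

```text
[ 0.46582592 -0.11495304  0.21662933]
```

View pics/crop6.png

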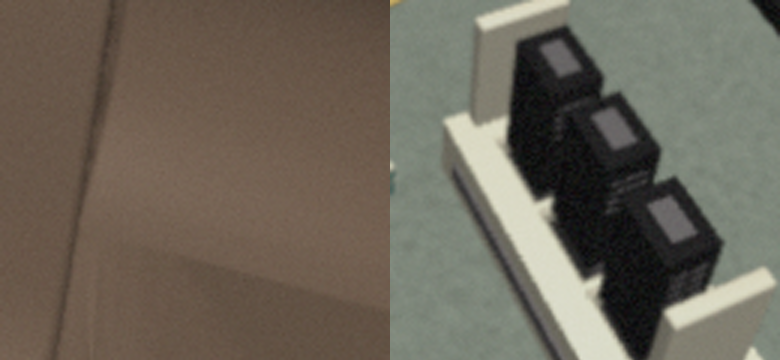

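The side crop shows three packs in line at equal height, labels at (560,57), (613,128) and (673,218). I'll check the middle one numerically before signing off.

```bash
python3 - <<'E'
from h import *
u=np.array([(560,57),(613,128),(673,218)],float);u=(u-[390,0])/3+[270,250]
q=plane("side",u,.123);print((q*1000).round(1))
e=np.linalg.norm(q[1,:2]-[.499,-.2793]);print(e)
if e<.005: print(job.sign_off())
E
```

```text
[[ 511.2 -234.3  123. ]
 [ 500.4 -278.8  123. ]
 [ 486.  -326.8  123. ]]
0.001504764772735834
the job is handed in; nothing more can be done
None
```

The pack is in the rack's free middle pocket, within about 1.5 mm of centre by camera and down on the contact plate by contact height; I signed the job off about 23 s into the 58 s limit, and it returned no verdict.

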